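# Wind the dynamo charger, then draw out the bike light and hold it level

### The job

Wind the crank of the charger one full turn clockwise (seen from above) to top up the light, and only then draw the red bike light out of its slanted socket, turn it until it lies level as if to shine it along the hall, and hold it up at least 20 cm above the ledge. Finish like that, still holding the light level, raised and motionless in the gripper. Leave the sunglasses case, the glass bowl and the charging pad where they are.

Things in the scene. Friction and masses are not known exactly. Their poses are not given: they have to be found in the camera images.
- dock: Charger base fixed to the ledge: white plastic slab 150 (x) x 290 (y) x 18 mm; origin at the centre of its underside, z up. A grey slanted socket with the bike light stands at its +y side, 80 mm from the origin; a round dynamo with a crank at its -y side, 75 mm from the origin.
- socket_mouth (a point): Centre of the socket's mouth. The socket is a square grey sleeve slanted at 45 degrees, open towards the dock's -x and up, 40 mm deep, 44 mm wide outside, at most 84 mm high; the light has 2 mm of play each side in the dock's y, 4 mm in all the other way. Past the mouth a 24 mm wide tongue runs on under the light for 22 mm.
- crank (a joint): Turn of the crank in rad: 0 at the start, wherever it then points, growing clockwise seen from above (6.28 = one full turn). Stops just behind the start and at 7.5. Vertical axis; needs about 1.5 N at the knob and stays where it is left. It sits on the dynamo, a white drum with an orange band, 120 mm across, its top 53 mm above the ledge.
- crank_axis (a point): Point on the crank's vertical axis at the height of the foot of the knob, 64 mm above the ledge; fixed.
- knob_top (a point): Centre of the top of the crank's knob: an upright black cylinder, 20 mm in diameter and 40 mm tall (top 104 mm above the ledge), 45 mm from the crank axis on a flat steel arm. The knob spins freely on its own pin, so a gripper may keep its yaw while it leads the knob round.
- light: Loose red bike light, a square bar 32 x 32 x 125 mm, black lens end and tail cap, about 140 g. Origin: centre of the lens end; z runs along the bar to the tail; y is the dock's y when seated. It starts lens down in the socket, tail up at 45 degrees towards the dock's -x, and comes out along its z. Its y sides can be pinched from above, from 50 mm past the lens end on. Level: its z is horizontal.
- light_mid (a point): Middle of the bike light, on its long axis 62.5 mm from the lens end.
- light_tail (a point): Centre of the light's tail end, 125 mm from the lens end; about 126 mm above the ledge at the start.
- case: Bystander: navy plastic sunglasses case 65 x 155 x 50 mm lying on the ledge; origin at the centre of its underside, long along its y.
- bowl: Bystander: green-tinted glass catch-all bowl, 124 mm across, 45 mm high; origin at the centre of its underside.
- pad: Bystander: round grey silicone charging pad, 100 mm across, 9 mm thick; origin at the centre of its underside.

How it is judged:
By the outcome, as a careful person would: the job done as asked, in the order asked, and still so for the second after the job is handed in, while the arm keeps its last pose, push and grip.
It also fails if it takes over 69 s, if anything falls off the work surface, if the arm or the gripper's body presses on something with over 40 N, if the wrist force passes 120 N, or if a joint passes its speed limit or range.

### The arm

A 7-joint arm with a two-finger parallel gripper is mounted at the origin on the work surface. World frame = base frame: x ahead of the robot, y to its left, z up, the work surface at z = 0. Lengths are in m, angles in rad, forces in N, time in s.
With the tool pointing down it reaches from about 0.4 to 0.9 m from the base axis. Payload 5.6 kg.
Tool frame: the origin (TCP) lies midway between the tips of the shut fingers; the grasp point (between the pads) lies 19 mm behind it; z points along the fingers, y is the line along which they close (so a half turn about z gives the same grasp; the last joint's range is limited). The gripper opens to 92 mm and grips with 3 to 60 N. Pads are 20 mm wide; open, the fingers measure 128 mm over their backs; the gripper's body (75 mm by 189 mm) begins 69 mm behind the grasp point.
Start: joints at [-1.193, 0.468, -0.012, 1.603, 0.006, 1.071, -0.056], TCP at [0.266, 0.593, 0.185] pointing down, gripper open.
Joint ranges: [-2.53, 2.53], [-0.31, 2.02], [-1.57, 1.55], [0.28, 2.44], [-1.29, 4.43], [0.15, 1.84], [-2.92, 2.92]. Speed limits (rad/s): [2.57, 2.57, 3.14, 3.14, 3.14, 3.14, 3.14].

### API

Orientations are given as a 3x3 rotation matrix whose columns are the frame's x, y, z axes.
In Python, from station import env, effector, solver, viewer, workorder, search_frame, tip_of gives the robot as it stands. Calls block until the motion is done:
- env.reach(position, orientation): joint-space move of the TCP to a pose.
- env.movel(position, frame=None, rate=0.15): straight line of the TCP; frame=None keeps the orientation; rate is the mean speed in m/s.
- env.goto_joints(angles): joint-space move.
- effector.release() and effector.grasp(squeeze=None): open the fingers fully, or close them until they stop; squeeze is the grip in N (None keeps the last).
- env.pause(seconds).
- solver.inverse_kinematics(position, orientation): joint angles nearest the present ones, or None.
- env.sense(): the state.
- viewer.read_camera(name): name is "side" or "top"; returns (picture, depth): 480x640x3 uint8, red, green, blue; 480x640 float32, m along the optical axis (not along the pixel's ray), 0 where there is no reading.
- viewer.camera_info(name): a dict with "intrinsics" (3x3 intrinsics, pixels), "eye" and "rotation" of the camera in the world. Camera axes: x right, y up, looking along -z (the intrinsics and any distortion apply to the point x, -y, -z); pixel columns grow to the right and rows downward; lengths in m; the calibration is good to about 2 mm. A picture is of the moment at which its call begins. camera_info takes no time and is no camera call.
A pose or a line that the arm cannot do raises env.PlanningError and nothing moves.
- workorder.finish_job(): hands the job in; it is judged then, once.
Trained networks look in the newest picture that a camera, given by its name, has taken for a name from the list of things; names that differ only in an ending like _2 or _b are one class to them, and where a whole thing is asked for, a point or a joint stands for the part that bears it (a point fixed in the world has none). Each returns a list of dicts, best first, with "score" (0 to 1); they miss things now and then, are a little off and sometimes report something else, mostly with a low value. They report only what shows in the picture. A call takes as long as a camera call.
- search_frame(camera, name): "at" ([x, y, z] in m, in world coordinates, good to about 4 mm: the middle of the surface that is visible of it).
- tip_of(camera, name): "at" ([x, y, z] in m, in world coordinates, good to about 4 mm: a listed point, or the origin of a listed thing).
The state is a dict: "t": time; "joint_positions": joint angles; "joint_velocities": joint speeds; "tau": joint torques, N m; "ee_pos": TCP position; "tcp_rot": TCP orientation; "wrist_force": force on the tool from outside, world axes, zero at the start; "moment": the same for the moment, N m; "gripper_width": finger opening in m; "grasp_force": force on a finger pad.
Only numpy, scipy, OpenCV 4.12 (cv2) and the standard library are available. Lean on these libraries where they do the work, as an engineer would, in place of code of your own. Each camera call takes 0.05 s, during which the arm holds its last target. There are 200 camera calls.

## Working session

There is one attempt and no reset: what is moved stays moved. The work goes in short steps, each a Python script; the robot and the scene stay as the last script left them, time stands still between calls to the robot, and variables do not carry over. Pictures are saved under pics/ and viewed, at most 10 in all, crops included, and the job is handed in when it is done.

```bash
mkdir -p pics; ls
python3 - <<'E'
from station import env, viewer, search_frame, tip_of
import cv2, numpy as np
for c in ("side","top"):
    p,d=viewer.read_camera(c); cv2.imwrite(f"pics/{c}0.png",p[:,:,::-1])
    i=viewer.camera_info(c); print(c,i["eye"],np.round(i["rotation"],3).tolist(),i["intrinsics"])
    for n in ("dock","socket_mouth","crank_axis","knob_top","light_mid","light_tail","light","case","bowl","pad"):
        print(c,n,[(np.round(r["at"],3).tolist(),round(r["score"],2)) for r in tip_of(c,n)[:2]])
s=env.sense(); print(s["t"],s["wrist_force"])
E
```

```text
pics
side [ 0.13375938 -0.67355117  0.80335674] [[0.805, 0.362, -0.471], [-0.594, 0.519, -0.615], [0.022, 0.775, 0.632]] [[510.88817205   0.         314.5786599 ]
 [  0.         510.88817205 233.64862562]
 [  0.           0.           1.        ]]
side dock [([0.528, -0.026, -0.001], 0.57)]
side socket_mouth [([0.563, 0.042, 0.067], 0.78)]
side crank_axis [([0.511, -0.099, 0.063], 0.66)]
side knob_top [([0.498, -0.145, 0.102], 0.59)]
side light_mid [([0.547, 0.053, 0.083], 0.86)]
side light_tail [([0.504, 0.061, 0.127], 0.79), ([0.8, -0.068, 0.002], 0.17)]
side light [([0.587, 0.045, 0.041], 0.69)]
side case [([0.802, -0.067, 0.002], 0.66), ([0.511, -0.103, 0.066], 0.54)]
side bowl [([0.597, -0.424, 0.0], 0.58), ([0.563, 0.047, 0.071], 0.18)]
side pad [([0.622, 0.453, 0.002], 0.89), ([0.526, -0.028, 0.001], 0.68)]
top [0.46542749 0.01680789 1.53623874] [[-0.021, 0.993, -0.119], [-1.0, -0.02, 0.016], [0.014, 0.119, 0.993]] [[547.89245201   0.         321.28064444]
 [  0.         547.89245201 232.6709715 ]
 [  0.           0.           1.        ]]
top dock [([0.523, -0.029, 0.001], 0.76)]
top socket_mouth []
top crank_axis [([0.508, -0.097, 0.064], 0.69)]
top knob_top [([0.499, -0.144, 0.102], 0.58)]
top light_mid [([0.549, 0.05, 0.083], 0.56)]
top light_tail [([0.502, 0.065, 0.126], 0.75)]
top light [([0.592, 0.037, 0.037], 0.74)]
top case [([0.796, -0.064, -0.002], 0.65)]
top bowl [([0.625, 0.455, 0.006], 0.74), ([0.602, -0.423, 0.0], 0.69)]
top pad [([0.624, 0.449, 0.006], 0.8)]
1.1 [-0.9570208  -0.16752076 -0.58918066]
```

View pics/side0.png

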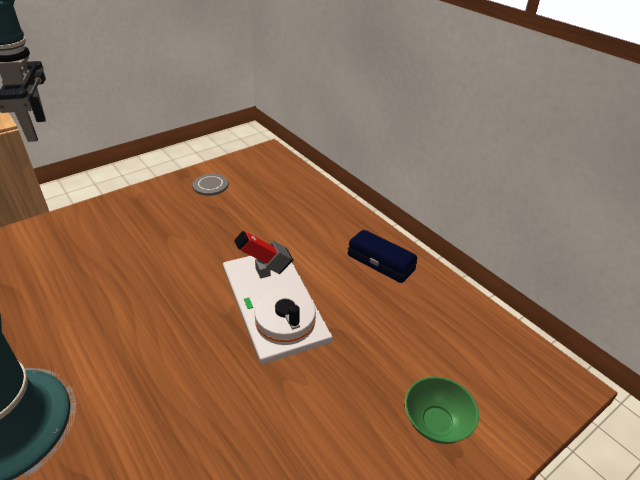

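View pics/top0.png

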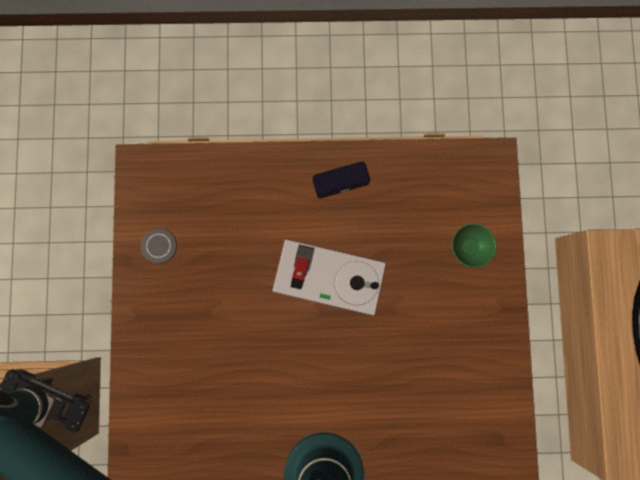

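The side view shows the light with its tail at (241,240) and the knob at (293,316). In the top view the knob is at (375,286), the crank axis at (357,283) and the tail at (297,282). These agree with the network estimates. Next I'll refine the dock yaw and check the IK.

Run:
```python
from station import env, viewer, solver
import cv2, numpy as np
p,d=viewer.read_camera("top"); i=viewer.camera_info("top"); K=i["intrinsics"];R=np.array(i["rotation"]);e=np.array(i["eye"])
v,u=np.mgrid[:480,:640]
W=np.stack([(u-K[0,2])/K[0,0]*d,-(v-K[1,2])/K[1,1]*d,-d],-1)@R.T+e
hsv=cv2.cvtColor(p,cv2.COLOR_RGB2HSV)
m=(hsv[...,1]<60)&(hsv[...,2]>130)&(abs(W[...,0]-.52)<.17)&(abs(W[...,1]+.03)<.2)&(W[...,2]<.03)&(W[...,2]>.008)
print(m.sum(), cv2.minAreaRect((W[m][:,:2]*1000).astype(np.float32)), np.median(W[m][:,2]))
r=np.hypot(W[...,0]-.5095,W[...,1]+.099)
for a,b in((0,.008),(.008,.016),(.02,.03),(.035,.055)): 
    q=W[...,2][(r>=a)&(r<b)]; print(a,b,np.round(np.percentile(q,[5,50,95]),3))
k=(r>.03)&(r<.07)&(W[...,2]>.09); print("knob",W[k].mean(0),k.sum())
h=(hsv[...,1]>150)&((hsv[...,0]<5)|(hsv[...,0]>174))&(abs(W[...,0]-.55)<.1)&(abs(W[...,1]-.05)<.06)&(W[...,2]>.05)
print("red",h.sum(),W[h].mean(0),cv2.fitLine(W[h].astype(np.float32),cv2.DIST_HUBER,0,.01,.01).ravel())
th=np.radians(-13.5); x=np.array([np.cos(th),np.sin(th),0]);y=np.array([-np.sin(th),np.cos(th),0])
for s in(1,-1):
  for t in (0,45):
    c,sn=np.cos(np.radians(t)),np.sin(np.radians(t)); z=np.array([0,0,-1])*c+x*sn
    O=np.stack([np.cross(s*y,z),s*y,z],1)
    print(s,t,[np.round(solver.inverse_kinematics(P,O),2) if solver.inverse_kinematics(P,O) is not None else None for P in ([.5,-.145,.08],[.47,.07,.13],[.45,.07,.33])])
```

```text
3246 ((524.029296875, -26.420684814453125), (287.80499267578125, 148.79043579101562), 75.78358459472656) 0.017182297575703775
0 0.008 [0.059 0.063 0.067]
0.008 0.016 [0.059 0.065 0.07 ]
0.02 0.03 [0.047 0.053 0.064]
0.035 0.055 [0.047 0.053 0.098]
knob [ 0.4964932  -0.14332431  0.10231312] 47
red 231 [0.54570623 0.05004363 0.10270668] [-0.67856     0.15028273  0.7190073   0.5457051   0.05004352  0.10270645]
1 0 [array([-0.23,  0.43,  0.55,  2.03, -0.32,  0.76,  1.85]), array([-0.47,  0.24,  0.29,  2.09, -0.1 ,  0.82,  1.21]), array([-0.6 , -0.02,  0.37,  1.88,  0.01,  1.28,  1.1 ])]
1 45 [None, None, None]
-1 0 [array([-0.65,  0.7 ,  1.19,  2.05, -0.81,  0.97, -0.83]), array([-0.84,  0.28,  0.73,  2.11, -0.25,  0.84, -1.76]), array([-0.86, -0.04,  0.63,  1.89,  0.02,  1.28, -2.05])]
-1 45 [None, None, None]
```

```bash
cat > h.py <<'E'
from station import env, effector, solver, viewer, workorder, search_frame, tip_of
import numpy as np, cv2
th=np.radians(-14); X=np.array([np.cos(th),np.sin(th),0]);Y=np.array([-np.sin(th),np.cos(th),0]);Z=np.array([0,0,1.])
def ori(t,s=1):
    z=-Z*np.cos(t)+X*np.sin(t); return np.stack([np.cross(s*Y,z),s*Y,z],1)
AX=np.array([.508,-.0985,0])
def st(m=""):
    s=env.sense(); print(m,"t%.1f"%s["t"],"p",np.round(s["ee_pos"],4),"F",np.round(s["wrist_force"],1),"w%.4f g%.1f"%(s["gripper_width"],s["grasp_force"])); return s
E
python3 - <<'E'
from h import *
for s in (1,-1):
  for P in ([.6,.05,.4],[.65,.05,.35],[.6,.03,.5],[.65,.03,.45],[.7,0.02,.35]):
    for t in (45,-45):
      q=solver.inverse_kinematics(P,ori(np.radians(t),s)); print(s,P,t,None if q is None else np.round(q,2))
E
```

```text
1 [0.6, 0.05, 0.4] 45 [-1.01 -0.21  0.53  2.1   0.9   0.77  0.35]
1 [0.6, 0.05, 0.4] -45 None
1 [0.65, 0.05, 0.35] 45 [-0.9  -0.03  0.55  2.09  0.87  0.56  0.34]
1 [0.65, 0.05, 0.35] -45 None
1 [0.6, 0.03, 0.5] 45 [-0.61 -0.23  0.21  1.92  0.64  0.87  0.66]
1 [0.6, 0.03, 0.5] -45 None
1 [0.65, 0.03, 0.45] 45 [-0.99 -0.16  0.62  1.95  0.75  0.77  0.57]
1 [0.65, 0.03, 0.45] -45 None
1 [0.7, 0.02, 0.35] 45 [-0.83  0.06  0.61  2.01  0.71  0.46  0.55]
1 [0.7, 0.02, 0.35] -45 None
-1 [0.6, 0.05, 0.4] 45 [ 0.28 -0.13 -0.6   2.04  0.6   0.61 -2.55]
-1 [0.6, 0.05, 0.4] -45 None
-1 [0.65, 0.05, 0.35] 45 [ 0.44  0.05 -0.79  2.02  0.9   0.58 -2.81]
-1 [0.65, 0.05, 0.35] -45 None
-1 [0.6, 0.03, 0.5] 45 [ 0.16 -0.19 -0.41  1.88  0.41  0.77 -2.28]
-1 [0.6, 0.03, 0.5] -45 None
-1 [0.65, 0.03, 0.45] 45 [ 0.17 -0.07 -0.44  1.89  0.55  0.68 -2.42]
-1 [0.65, 0.03, 0.45] -45 None
-1 [0.7, 0.02, 0.35] 45 [-0.37  0.07  0.12  1.98  0.77  0.49 -2.65]
-1 [0.7, 0.02, 0.35] -45 None
```

Run:
```python
from h import *
k=np.array([.4975,-.1435,0]); d=(k-AX); print(np.linalg.norm(d)); a0=np.arctan2(d[1],d[0])
k=AX+.045*np.array([np.cos(a0),np.sin(a0),0])
env.reach(k+Z*.22,ori(0)); st()
env.movel(k+Z*.081,rate=.12); st("down")
effector.grasp(8); st("grip")
p,_=viewer.read_camera("side"); cv2.imwrite("pics/grip.png",cv2.resize(p[200:400,180:440,::-1],None,fx=3,fy=3))
print(a0,[ (np.round(r["at"],3),r["score"]) for r in tip_of("side","knob_top")[:1]])
```

```text
0.046208765402248074
 t3.9 p [ 0.4981 -0.1415  0.2199] F [ 0.4 -0.1 -0.5] w0.0919 g0.0
down t5.2 p [ 0.4984 -0.1425  0.0816] F [ 0.8 -0.8 -0.2] w0.0921 g0.0
grip t6.5 p [ 0.4977 -0.1423  0.081 ] F [-0.2 -0.3  0.4] w0.0006 g0.0
-1.8000282600718922 [(array([ 0.496, -0.147,  0.1  ]), 0.5)]
```

View pics/grip.png

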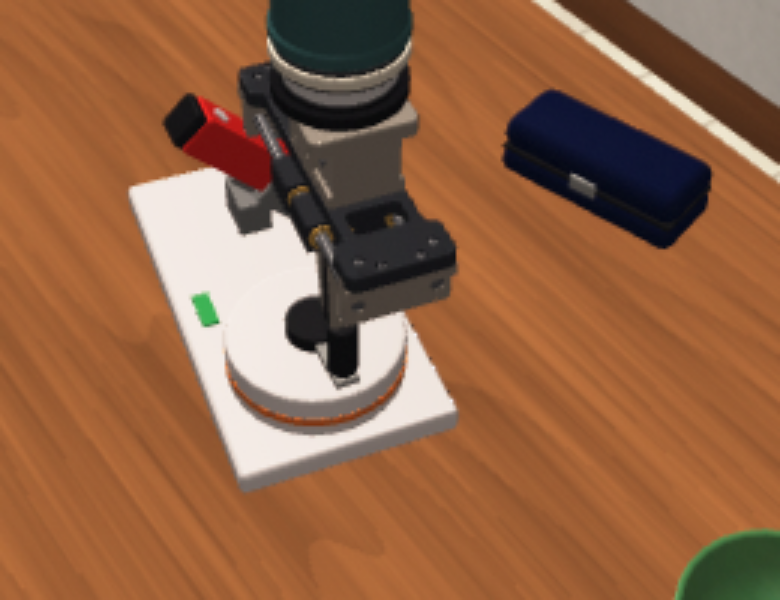

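Run:
```python
from h import *
i=viewer.camera_info("side"); K=i["intrinsics"];R=np.array(i["rotation"]);e=np.array(i["eye"])
def px(P):
    c=(np.array(P)-e)@R; return (K[0,2]+K[0,0]*c[0]/-c[2]-180)*3,(K[1,2]+K[1,1]*c[1]/c[2]-200)*3
s=st(); t=s["ee_pos"]
pts=dict(tcp=t,tcpup=t+Z*.04,knobtop=[.497,-.144,.104],knobfoot=[.497,-.144,.064],axis=[.508,-.0985,.064],tail=[.503,.062,.126])
p,d=viewer.read_camera("side"); im=cv2.resize(p[200:400,180:440,::-1],None,fx=3,fy=3)
for n,P in pts.items():
    a=px(P); print(n,np.round(a)); cv2.circle(im,(int(a[0]),int(a[1])),3,(255,0,255),-1)
im=cv2.resize(im[200:450,200:500],None,fx=2.4,fy=2.4,interpolation=cv2.INTER_NEAREST)
cv2.imwrite("pics/grip2.png",im)
```

```text
t6.6 p [ 0.4978 -0.1423  0.081 ] F [ 0.7  0.1 -0.5] w0.0006 g0.0
tcp [342. 346.]
tcpup [342. 301.]
knobtop [343. 323.]
knobfoot [343. 366.]
axis [317. 315.]
tail [180. 115.]
```

View pics/grip2.png

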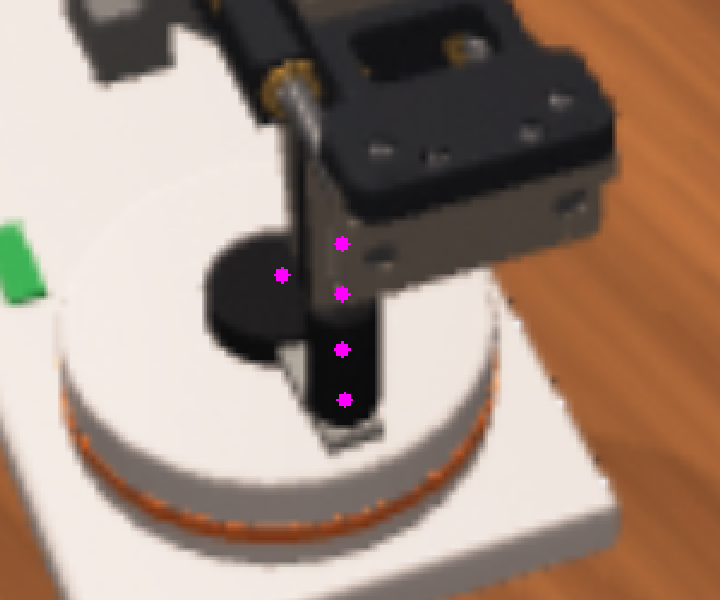

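The view shows the gripper centred over the knob, with its bracket hiding the knob's top. I can't tell from it whether the dark column is the knob or a finger, so I'll use the depth image.

Run:
```python
from h import *
i=viewer.camera_info("side"); K=i["intrinsics"];R=np.array(i["rotation"]);e=np.array(i["eye"])
p,d=viewer.read_camera("side")
t=env.sense()["ee_pos"]
v,u=np.mgrid[:480,:640]
W=np.stack([(u-K[0,2])/K[0,0]*d,-(v-K[1,2])/K[1,1]*d,-d],-1)@R.T+e
for r in range(294,332,3):
    print(r,[tuple(np.round(1000*np.array([(W[r,c]-t)@X,(W[r,c]-t)@Y,W[r,c,2]])).astype(int).tolist()) +(p[r,c].tolist()[0],) for c in range(281,304,4)])
q=env.sense();
```

```text
294 [(4, 88, 52, 242), (13, 86, 50, 241), (-11, -5, 147, 58), (-32, -82, 229, 76), (-30, -92, 238, 20), (-23, -94, 237, 20)]
297 [(2, 81, 51, 242), (9, 75, 53, 241), (-11, -3, 137, 56), (-32, -82, 222, 76), (-29, -91, 229, 35), (-23, -91, 228, 66)]
300 [(-5, 59, 66, 36), (3, 60, 62, 33), (-11, -4, 130, 42), (-32, -81, 214, 77), (-30, -93, 225, 73), (-21, -87, 216, 65)]
303 [(-8, 53, 64, 34), (1, 53, 61, 35), (-11, -4, 123, 42), (-32, -81, 208, 77), (-27, -85, 209, 64), (-20, -85, 207, 75)]
306 [(-10, 47, 62, 33), (-3, 43, 64, 34), (-11, -3, 114, 29), (-33, -83, 203, 107), (-27, -86, 203, 74), (-20, -84, 199, 73)]
309 [(-12, 39, 63, 34), (-5, 38, 62, 34), (-10, -1, 103, 31), (-3, -3, 103, 42), (3, -6, 103, 32), (28, 36, 50, 240)]
312 [(-15, 31, 64, 34), (-8, 30, 62, 34), (-10, 0, 95, 14), (-6, -10, 102, 17), (2, -9, 98, 13), (24, 26, 53, 240)]
315 [(-16, 29, 58, 12), (-10, 22, 63, 116), (-11, -2, 89, 45), (-6, -9, 93, 14), (2, -9, 90, 12), (22, 20, 52, 240)]
318 [(-17, 28, 50, 242), (-10, 25, 51, 234), (-11, -2, 80, 46), (-5, -8, 84, 14), (2, -9, 81, 11), (19, 12, 53, 240)]
321 [(-20, 18, 54, 241), (-13, 16, 53, 241), (-11, -1, 71, 35), (-5, -8, 76, 13), (2, -10, 74, 12), (17, 7, 50, 239)]
324 [(-22, 12, 52, 242), (-14, 12, 50, 241), (-9, 5, 54, 170), (-5, -8, 67, 14), (2, -9, 65, 12), (14, 0, 51, 239)]
327 [(-24, 9, 48, 242), (-17, 5, 50, 241), (-10, 1, 52, 241), (-6, -10, 61, 141), (3, -7, 54, 80), (11, -8, 52, 240)]
330 [(-26, 1, 49, 242), (-20, -4, 52, 241), (-12, -5, 50, 241), (-6, -10, 53, 235), (1, -12, 52, 235), (9, -14, 50, 145)]
```

Run:
```python
from h import *
effector.release(); st("open")
t=env.sense()["ee_pos"]; env.movel(t+Z*.09,rate=.2); s=st("up"); t=s["ee_pos"]; print(np.round(s["tcp_rot"],3).tolist(), np.round(s["joint_positions"],3))
i=viewer.camera_info("side"); K=i["intrinsics"];R=np.array(i["rotation"]);e=np.array(i["eye"])
p,d=viewer.read_camera("side")
def px(P):
    c=(np.array(P)-e)@R; return int((K[0,2]+K[0,0]*c[0]/-c[2]-180)*3),int((K[1,2]+K[1,1]*c[1]/c[2]-170)*3)
im=cv2.resize(p[170:370,180:440,::-1],None,fx=3,fy=3)
for P in (t,t+.046*Y,t-.046*Y,t+.019*Z): cv2.circle(im,px(P),3,(255,0,255),-1)
cv2.imwrite("pics/up.png",im)
```

```text
open t8.1 p [ 0.4978 -0.1423  0.081 ] F [-0.5  0.3  0.6] w0.0919 g0.0
up t8.7 p [ 0.4973 -0.1418  0.1704] F [-0.2 -0.6 -0. ] w0.0920 g0.0
[[-0.97, 0.241, -0.001], [0.241, 0.97, 0.001], [0.001, 0.0, -1.0]] [-0.384  0.299  0.718  1.976 -0.24   0.953  1.78 ]
```

View pics/up.png

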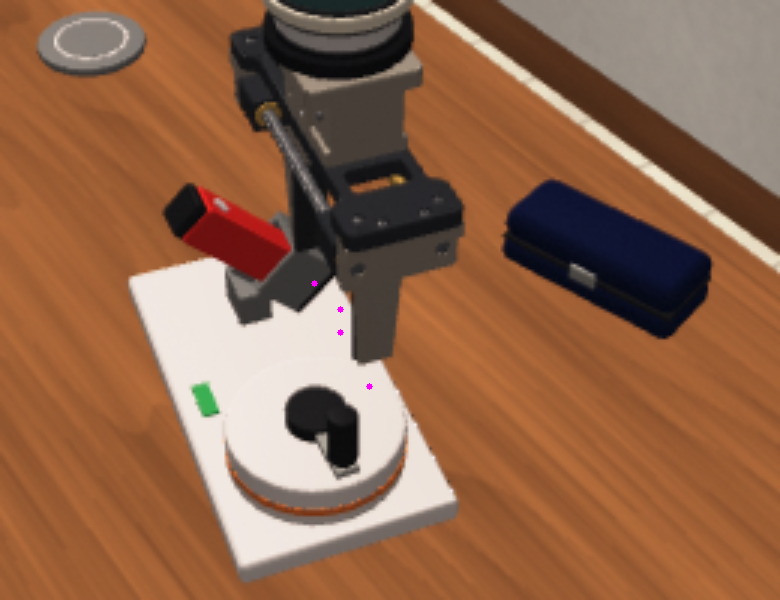

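The open fingertip shows at (372,360), but the reported TCP puts it at about (375,390). The real tips therefore seem to sit 25–30 mm above the stated TCP. I'll measure that offset from depth.

Run:
```python
from h import *
t=env.sense()["ee_pos"]
for cam in("side",):
    i=viewer.camera_info(cam); K=i["intrinsics"];R=np.array(i["rotation"]);e=np.array(i["eye"])
    p,d=viewer.read_camera(cam); v,u=np.mgrid[:480,:640]
    W=np.stack([(u-K[0,2])/K[0,0]*d,-(v-K[1,2])/K[1,1]*d,-d],-1)@R.T+e
    L=np.stack([(W-t)@X,(W-t)@Y,W[...,2]],-1)
    for lo,hi in((-.09,-.03),(.03,.09)):
        m=(abs(L[...,0])<.03)&(L[...,1]>lo)&(L[...,1]<hi)&(L[...,2]>.13)&(L[...,2]<.23)
        Q=L[m]; print(m.sum(),"z pct",np.round(np.percentile(Q[:,2],[0,1,3,10]),4))
        for z in np.arange(.15,.23,.01):
            q=Q[abs(Q[:,2]-z)<.005]
            if len(q): print(round(z,3),len(q),np.round(q.min(0)[:2],3),np.round(q.max(0)[:2],3))
```

```text
159 z pct [0.1979 0.2001 0.2028 0.2049]
0.2 16 [-0.011 -0.058] [ 0.008 -0.047]
0.21 54 [-0.012 -0.06 ] [ 0.008 -0.046]
0.22 60 [-0.011 -0.061] [ 0.008 -0.046]
0.23 29 [-0.011 -0.061] [ 0.009 -0.046]
116 z pct [0.1981 0.1991 0.2004 0.2018]
0.2 22 [-0.012  0.044] [0.002 0.056]
0.21 37 [-0.012  0.044] [0.001 0.059]
0.22 37 [-0.012  0.044] [0.    0.059]
0.23 20 [-0.011  0.045] [0.001 0.057]
```

The tips are about 29 mm above the reported TCP, along the tool axis, and x/y are fine. I'll correct every target for this.

```bash
cat >> h.py <<'E'
OFF=.029
def tcp(tip,O): return np.asarray(tip,float)+O[:,2]*OFF   # commanded TCP that puts the real fingertips at tip
E
python3 - <<'E'
from h import *
O=ori(0); a0=-1.80; k=AX+.045*np.array([np.cos(a0),np.sin(a0),0])
env.movel(tcp(k+Z*.079,O),O,rate=.1); st("down")
effector.grasp(12); s=st("grip")
i=0
if .012<s["gripper_width"]<.026:
    for da in np.linspace(0,np.pi/2,7)[1:]:
        a=a0-da; env.movel(tcp(AX+.045*np.array([np.cos(a),np.sin(a),0])+Z*.079,O),O,rate=.06); st("%.2f"%da)
E
```

```text
down t10.2 p [ 0.4983 -0.1425  0.0505] F [-0.1 -0.7 -0.6] w0.0915 g0.0
grip t11.2 p [ 0.4977 -0.1433  0.0501] F [-0.1 -2.9  0.3] w0.0195 g12.0
0.26 t11.6 p [ 0.4854 -0.1388  0.05  ] F [-4.6 -4.3  2.1] w0.0196 g12.0
0.52 t11.9 p [ 0.4755 -0.1316  0.0499] F [-4.8 -3.7  4.7] w0.0195 g12.0
0.79 t12.3 p [ 0.4677 -0.1219  0.0499] F [-6.1 -3.4  4.9] w0.0193 g12.0
1.05 t12.6 p [ 0.4629 -0.1104  0.0499] F [-7.2 -0.4  6.4] w0.0199 g12.0
1.31 t12.9 p [ 0.4615 -0.0982  0.0499] F [-5.5  1.3  6.2] w0.0195 g12.0
1.57 t13.3 p [ 0.4634 -0.0863  0.0499] F [-4.6  2.8  5.2] w0.0201 g12.0
```

Run:
```python
from h import *
O=ori(0); a0=-1.80; C=AX-[.001,0,0]
for da in np.append(np.linspace(np.pi/2,2*np.pi,19)[1:],2*np.pi+.06):
    a=a0-da; env.movel(tcp(C+.045*np.array([np.cos(a),np.sin(a),0])+Z*.079,O),O,rate=.06)
    s=st("%.2f"%da)
    if np.linalg.norm(s["wrist_force"])>30 or s["gripper_width"]<.012: print("stop"); break
```

```text
1.83 t13.6 p [ 0.4678 -0.0763  0.05  ] F [-2.3  2.5  0.8] w0.0196 g12.0
2.09 t14.0 p [ 0.4751 -0.0671  0.05  ] F [-0.4  2.4 -0.5] w0.0197 g12.0
2.36 t14.3 p [ 0.4844 -0.0601  0.05  ] F [ 1.3  1.2 -1.6] w0.0196 g12.0
2.62 t14.7 p [ 0.4951 -0.0557  0.0501] F [ 1.7 -0.8 -1.9] w0.0195 g12.0
2.88 t15.0 p [ 0.5065 -0.0541  0.05  ] F [ 1.5 -2.7 -2.3] w0.0196 g12.0
3.14 t15.3 p [ 0.5179 -0.0555  0.05  ] F [ 0.1 -4.6 -1.7] w0.0196 g12.0
3.40 t15.7 p [ 0.5285 -0.0597  0.0499] F [-1.8 -5.  -0.8] w0.0198 g12.0
3.67 t16.0 p [ 0.5377 -0.0665  0.0499] F [-2.6 -4.5 -0.1] w0.0196 g12.0
3.93 t16.4 p [ 0.5449 -0.0753  0.0499] F [-3.2 -3.9  0.5] w0.0201 g12.0
4.19 t16.7 p [ 0.5496 -0.0855  0.0498] F [-4.1 -2.5  2.4] w0.0195 g12.0
4.45 t17.1 p [ 0.5517 -0.0972  0.0498] F [-4.5 -1.4  1.4] w0.0195 g12.0
4.71 t17.4 p [ 0.5505 -0.1094  0.0499] F [-5.  -0.7  0.6] w0.0198 g12.0
4.97 t17.7 p [ 0.5463 -0.1205  0.05  ] F [-3.5  0.7  0.1] w0.0193 g12.0
5.24 t18.1 p [ 0.5394 -0.1301  0.05  ] F [-2.4  0.4  0.2] w0.0195 g12.0
5.50 t18.4 p [ 0.5302 -0.1375  0.0501] F [-1.6  0.2 -0.8] w0.0198 g12.0
5.76 t18.8 p [ 0.5194 -0.1423  0.0501] F [-1.4 -1.2 -0.2] w0.0197 g12.0
6.02 t19.1 p [ 0.5076 -0.1441  0.0501] F [-1.2 -2.4 -0.8] w0.0195 g12.0
6.28 t19.4 p [ 0.4956 -0.1427  0.0501] F [-2.3 -3.6  2.8] w0.0199 g12.0
6.34 t19.7 p [ 0.494  -0.1422  0.0501] F [-1.8 -5.4  1. ] w0.0199 g12.0
```

Run:
```python
from h import *
O=ori(0)
effector.release(); t=env.sense()["ee_pos"]; env.movel(t+Z*.15,O,rate=.2); st("up")
G=np.array([.5373,.0528,.0906]); tip=G-Z*.019
env.movel(tcp([tip[0],tip[1],.22],O),O,rate=.2); st("over")
for n in ("knob_top",): print(n,[(np.round(r["at"],3),round(r["score"],2)) for r in (viewer.read_camera("side"),tip_of("side",n))[1][:2]])
env.movel(tcp(tip,O),O,rate=.12); st("down")
effector.grasp(35); st("grip")
p,d=viewer.read_camera("side"); cv2.imwrite("pics/lg.png",cv2.resize(p[170:370,180:440,::-1],None,fx=3,fy=3))
print([(np.round(r["at"],3),round(r["score"],2)) for r in tip_of("side","light_tail")[:2]])
```

```text
up t21.7 p [ 0.4934 -0.1413  0.1991] F [-0.7 -0.1 -0.7] w0.0919 g0.0
over t22.9 p [0.5371 0.0512 0.1909] F [ 0.7 -0.9  0. ] w0.0917 g0.0
knob_top [(array([ 0.495, -0.142,  0.1  ]), 0.62)]
down t24.4 p [0.5379 0.0528 0.0433] F [0.1 0.2 0.2] w0.0920 g0.0
grip t25.3 p [0.5373 0.0528 0.0426] F [-0.3  0.2  0.3] w0.0319 g35.0
[(array([0.503, 0.061, 0.127]), 0.76)]
```

View pics/lg.png

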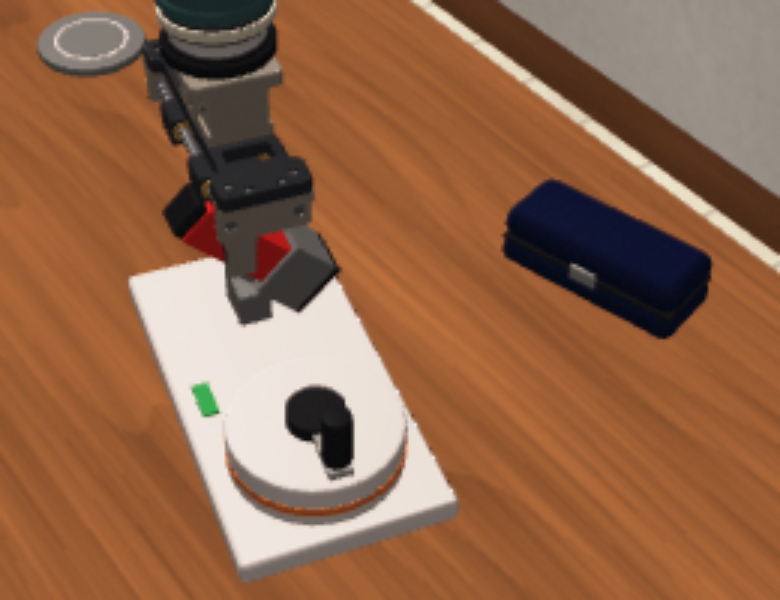

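The gripper holds the light between its pads at (245,245), with a 31.9 mm opening. The knob at (338,430) is just past its start at (343,435), so the full turn is done. Next I'll draw the light out along its axis.

Run:
```python
from h import *
O=ori(0); u=(-X+Z)/2**.5
t0=np.array([.5373,.0528,.0426])
for d in (.02,.045,.07,.09):
    env.movel(t0+u*d,O,rate=.08); s=st("%.3f"%d)
    if np.linalg.norm(s["wrist_force"])>30: break
else:
    p=t0+u*.09; env.movel([p[0],p[1],.3],O,rate=.2); st("up")
    q=tcp(np.array([.6,.045,.40]),ori(np.pi/4)); print(solver.inverse_kinematics(q,ori(np.pi/4)))
    env.movel([.56,.05,.38],O,rate=.2); st("mid")
    env.reach(q,ori(np.pi/4)); s=st("tilt"); print(np.round(s["tcp_rot"],3).tolist())
    pic,_=viewer.read_camera("side"); cv2.imwrite("pics/end.png",pic[:,:,::-1])
    r={}
    for n in("light","light_mid","light_tail"):
        r[n]=tip_of("side",n)[:1]; print(n,[(np.round(x["at"],3),round(x["score"],2)) for x in r[n]])
```

```text
0.020 t25.8 p [0.5234 0.0567 0.0571] F [ 0.2 -0.9 -1.5] w0.0322 g35.0
0.045 t26.2 p [0.5064 0.0608 0.0746] F [-0.1  0.1 -0.6] w0.0317 g35.0
0.070 t26.7 p [0.4894 0.065  0.0922] F [ 0.2  1.2 -1.4] w0.0316 g35.0
0.090 t27.1 p [0.4757 0.0684 0.1064] F [ 0.5  0.2 -1.5] w0.0318 g35.0
up t28.2 p [0.4748 0.068  0.2989] F [-0.   1.  -1.5] w0.0318 g35.0
[-0.80281695 -0.12887864  0.41555775  2.09941345  0.849763    0.65134948
  0.39184748]
mid t29.0 p [0.5591 0.05   0.3786] F [-0.4  0.1 -0.6] w0.0318 g35.0
tilt t29.9 p [0.6197 0.0394 0.3795] F [ 0.9  0.8 -1.4] w0.0319 g35.0
[[-0.686, 0.243, 0.685], [0.172, 0.97, -0.172], [-0.707, -0.0, -0.708]]
light [(array([0.658, 0.033, 0.413]), 0.85)]
light_mid [(array([0.6  , 0.048, 0.416]), 0.73)]
light_tail [(array([0.538, 0.058, 0.418]), 0.8)]
```

View pics/end.png

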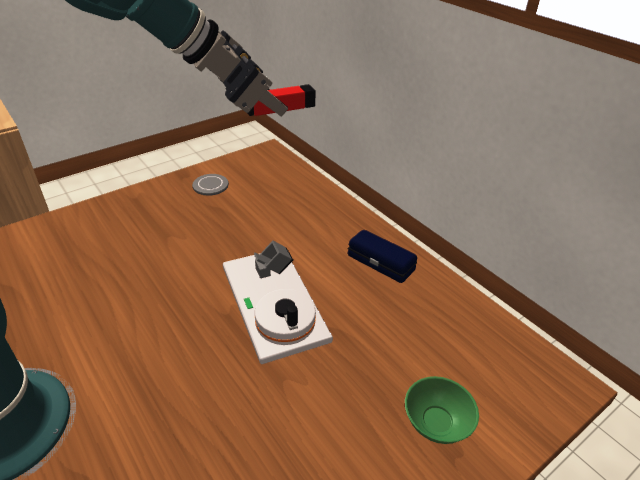

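The picture shows the light out and raised at (285,100), the socket empty at (275,258) and the bystanders where they were. I'll check the levelness with a plane fit on the red faces.

Run:
```python
from h import *
env.pause(.5)
for cam in("side","top"):
    i=viewer.camera_info(cam); K=i["intrinsics"];R=np.array(i["rotation"]);e=np.array(i["eye"])
    p,d=viewer.read_camera(cam); v,u=np.mgrid[:480,:640]
    W=np.stack([(u-K[0,2])/K[0,0]*d,-(v-K[1,2])/K[1,1]*d,-d],-1)@R.T+e
    h=cv2.cvtColor(p,cv2.COLOR_RGB2HSV)
    m=(h[...,1]>150)&((h[...,0]<6)|(h[...,0]>173))&(h[...,2]>60)&(W[...,2]>.36)&(W[...,2]<.47)
    Q=W[m]; a=(Q-[.6,.045,0])@X; z=Q[:,2]; print(cam,m.sum())
    for lo in np.arange(-.08,.08,.015):
        k=(a>=lo)&(a<lo+.015)
        if k.sum()>5: print("%.3f"%lo,k.sum(),np.round(np.percentile(z[k],[5,50,95]),4))
    for n in("light","light_tail"): print(n,[(np.round(x["at"],3),round(x["score"],2)) for x in tip_of(cam,n)[:1]])
st()
```

```text
side 765
-0.065 33 [0.399  0.4081 0.4185]
-0.050 105 [0.3988 0.41   0.4211]
-0.035 47 [0.399  0.4036 0.4279]
-0.020 77 [0.4194 0.4281 0.4292]
-0.005 146 [0.4082 0.4249 0.429 ]
0.010 186 [0.4003 0.4196 0.4289]
0.025 169 [0.4004 0.4201 0.4288]
light [(array([0.662, 0.034, 0.418]), 0.82)]
light_tail [(array([0.539, 0.058, 0.416]), 0.78)]
top 670
-0.050 87 [0.4251 0.4292 0.4431]
-0.035 116 [0.426  0.4292 0.4345]
-0.020 122 [0.425  0.4285 0.4321]
-0.005 121 [0.4259 0.4291 0.4327]
0.010 109 [0.4253 0.429  0.4321]
0.025 108 [0.4253 0.4289 0.4323]
0.040 7 [0.4263 0.428  0.4294]
light [(array([0.658, 0.027, 0.414]), 0.83)]
light_tail [(array([ 0.496, -0.145,  0.101]), 0.72)]
 t30.9 p [0.6199 0.0401 0.3795] F [ 0.9 -0.5 -0.5] w0.0316 g35.0
```

The light's top face is flat at z = 0.429 along its length, so it is level.

```bash
python3 -c "
from h import *
print(workorder.finish_job())"
```

```text
the job is handed in; nothing more can be done
None
```

I wound the crank one full turn clockwise (about 0.08 rad past the start), then drew the light out; it is held level and still about 0.4 m above the ledge, the bystanders looked unmoved in the last picture, and the job is handed in with no verdict shown.

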